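# Put returned spares back into their stock bins

### The arm

A 6-joint arm with a two-finger parallel gripper is mounted at the origin on the work surface. World frame = base frame: x ahead of the robot, y to its left, z up, the work surface at z = 0. Lengths are in mm, angles in degrees, forces in N, time in s.
With the tool pointing down it reaches from about 325 to 775 mm from the base axis. Payload 5.5 kg.
Tool frame: the origin (TCP) lies on the centre line of the jaws, within the pads' length; the fingertips stand bot.nose_length ahead of it and the grasp point (between the pads) lies 6 mm ahead of it (bot.nose_length is the distance from the TCP to the fingertips, in mm); z points along the fingers, y is the direction in which the jaws open and shut (so a half turn about z gives the same grasp; the last joint's range is limited). The gripper opens to 88 mm and grips with 3 to 60 N. Pads are 20 mm wide; open, the fingers measure 115 mm over their backs; the gripper's body (75 mm by 178 mm) begins 61 mm behind the grasp point.
Start: joints at [69.574, 5.22, 70.514, -0, 104.267, -3.249], TCP at [177.202, 573.25, 247.631] pointing down, gripper open.
Joint ranges: [-164.24, 164.24], [-49.07, 125.15], [9.68, 141.18], [-86.29, 266.29], [3.28, 154.24], [-151.56, 151.56]. Speed limits (degrees/s): [147.25, 147.25, 172.46, 180, 180, 180].

### API

Orientations are given as a 3x3 rotation matrix whose columns are the frame's x, y, z axes.
In Python, from bench import bot gives the robot as it stands.
- The arm moves only by the tool step_arm, never from a script. Its argument "steps" is a list of rows, each a list of 3 entries, a list of its own where there are three numbers: the shift along the world's x, y, z in cm, then the turn about the world's z in degrees, then the finger opening in cm, from 0 to 8.78. A call has 1 to 5 rows; each row is the pose to reach, as a shift and turn from the pose commanded when the call began; what a row does not reach only later rows make up. A row lasts 1/12 s, in which the tool goes at most 41.7 mm and 7.16 degrees, less where a joint would pass 70% of its speed; a pose out of reach is approached as far as the arm can. A call with a gripper value outside its range is refused whole. The fingers move at their own pace and stop on an object; the grip force is fixed at half the most. Time passes only in rows, so rows that repeat a pose let the fingers close. It gives the time, the measured TCP pose, the force and the opening at its end, in the units of the state.
- bot.get_obs(): the state, without advancing time (a new reading comes with each control period).
- bot.read_camera(name): name is "side" or "top" or "wrist"; returns a dict with "color" (480x640x3 uint8, red, green, blue), "range_z" (480x640 float32, mm along the optical axis (not along the pixel's ray), 0 where there is no reading), "camera_matrix" (3x3 intrinsics, pixels), "D" ([k1, k2, p1, p2, k3] as OpenCV has them; the pictures are not rectified), "rvec" (rotation vector, rad) and "tvec" (3), from world to camera coordinates, as OpenCV has them. Camera axes: x right, y down, z forward; pixel columns grow to the right and rows downward; lengths in mm; the calibration is good to about 2 mm. A picture is of the moment at which its call begins.
- bot.sign_off(): hands the job in, once; it reports no verdict.
Trained networks look in the newest picture that a camera, given by its name, has taken for a name from the list of things; names that differ only in an ending like _2 or _b are one class to them, and where a whole thing is asked for, a point or a joint stands for the part that bears it (a point fixed in the world has none). Each returns a list of dicts, best first, with "score" (0 to 1); they miss things now and then, are a little off and sometimes report something else, mostly with a low value. They report only what shows in the picture. A call takes as long as a camera call. They do not tell look-alikes from the thing itself.
- bot.spot_in(camera, target): "bbox" ([left, top, width, height] as shares, 0 to 1, of the picture: columns of its width, rows of its height, round what is visible of it).
- bot.place_of(camera, target): "location" ([column, row] as shares, 0 to 1, of the picture: columns of its width, rows of its height: a listed point, or the origin of a listed thing).
The state is a dict: "t": time; "q": joint angles; "qd": joint speeds; "joint_torque": joint torques, N m; "eef_pos": TCP position; "eef_rot": TCP orientation; "ft_force": force on the tool from outside, world axes, zero at the start; "torque": the same for the moment, N m; "finger_gap": finger opening in mm.
Only numpy, scipy, OpenCV 4.12 (cv2) and the standard library are available. Lean on these libraries where they do the work, as an engineer would, in place of code of your own. Each camera call takes 0.05 s, during which the arm holds its last target. There are 200 camera calls.

### The job

Put the four good spare parts that came back from a job - brass fitting, coupling, coil and filter - away, each upright in the empty front compartment of the bin that already holds parts of its own kind. Set them down rather than dropping them, and do not tip them over on the way. The coil and the filter marked with red tape are rejects: leave them standing where they are.

Things in the scene. Friction and masses are not known exactly. Their poses are not given: they have to be found in the camera images.
- fitting: Loose brass reducing hex nipple standing on end, 46 high, about 0.2 kg: thread diameter 33 from 0 to 18 up, hexagon 41 across flats (47 across corners) from 18 to 32, thread diameter 26 from 32 to 46. Origin: centre of its underside, on a grey mat 3 thick; z up; two flats face along its y, the others every 60 degrees.
- coupling: Loose shaft jaw coupling standing on end: upright aluminium cylinder, diameter 44, 56 high, with a yellow band at mid height and a dark bore in its top; about 0.19 kg. Origin: centre of its underside, on the mat (3 mm thick); z up.
- coil: Loose solenoid valve coil: black block with steel plates above and below, and three small blades at its +x end, no red tape. 62 long (x) x 36 wide (y) x 42 high, about 0.18 kg. Origin: centre of its underside, on the mat (3 mm thick); z up. Grip it across its y.
- filter: Loose pleated filter element standing on end: upright cylinder, diameter 48, 60 high, white pleats between green end caps, no red tape; about 0.08 kg. Origin: centre of its underside, on the mat (3 mm thick); z up.
- rejected_coil: Coil of the same shape and size as the other one (62 x 36 x 42), but with a strip of red tape across its top and down its sides: a reject, to be left alone. Loose. Origin: centre of its underside, on the mat.
- rejected_filter: Filter element of the same shape, size and colours as the other one (diameter 48, 60 high, green caps), but with a strip of red tape across its top and down its sides: a reject, to be left alone. Loose. Origin: centre of its underside, on the mat.
- bin_fitting: Fixed blue shelf bin with brass hex nipples behind its divider. 200 (x) x 120 (y), walls and floor 4 thick; origin: centre of underside, on the bench (z=0); yaw within 0.1. Front (-x) wall 38 high; sides rise to 75 by x=-20 mm, back 75, divider 60. Empty front compartment: x -96 to 12, y -56 to 56 mm, centre (-42, 0), floor 4 up. Stock stays below the rim.
- bin_coupling: Fixed blue shelf bin with aluminium-and-yellow couplings behind its divider. 200 (x) x 120 (y), walls and floor 4 thick; origin: centre of underside, on the bench (z=0); yaw within 0.1. Front (-x) wall 38 high; sides rise to 75 by x=-20 mm, back 75, divider 60. Empty front compartment: x -96 to 12, y -56 to 56 mm, centre (-42, 0), floor 4 up. Stock stays below the rim.
- bin_coil: Fixed blue shelf bin with black coils behind its divider. 200 (x) x 120 (y), walls and floor 4 thick; origin: centre of underside, on the bench (z=0); yaw within 0.1. Front (-x) wall 38 high; sides rise to 75 by x=-20 mm, back 75, divider 60. Empty front compartment: x -96 to 12, y -56 to 56 mm, centre (-42, 0), floor 4 up. Stock stays below the rim.
- bin_filter: Fixed blue shelf bin with white filters with green caps behind its divider. 200 (x) x 120 (y), walls and floor 4 thick; origin: centre of underside, on the bench (z=0); yaw within 0.1. Front (-x) wall 38 high; sides rise to 75 by x=-20 mm, back 75, divider 60. Empty front compartment: x -96 to 12, y -56 to 56 mm, centre (-42, 0), floor 4 up. Stock stays below the rim.
Not all that is in view belongs to the job. Leave any pink or purple look-alike of the fitting alone.

How it is judged (in metres and radians):
At the end, for the whole second after the job is handed in: Each of the four good parts stands upright (within 0.2 rad) and at rest on the floor of the front compartment of the bin with its own kind of stock (underside less than 12 mm above the bin's underside); both red-taped rejects stand within 20 mm of where they were at the start (x of fitting in the frame of bin_fitting between -0.082 and -0.002 m and y of fitting in the frame of bin_fitting between -0.044 and 0.044 m and z of fitting in the frame of bin_fitting below 0.012 m and angle between each of fitting, coupling, coil, filter, rejected_coil, rejected_filter's own z axis and vertical below 0.2 rad and linear speed of each of fitting, coupling, coil, filter below 0.02 m/s and x of coupling in the frame of bin_coupling between -0.082 and -0.002 m and y of coupling in the frame of bin_coupling between -0.044 and 0.044 m and z of coupling in the frame of bin_coupling below 0.012 m and x of coil in the frame of bin_coil between -0.082 and -0.002 m and y of coil in the frame of bin_coil between -0.044 and 0.044 m and z of coil in the frame of bin_coil below 0.012 m and x of filter in the frame of bin_filter between -0.082 and -0.002 m and y of filter in the frame of bin_filter between -0.044 and 0.044 m and z of filter in the frame of bin_filter below 0.012 m and distance of each of rejected_coil, rejected_filter from where it was at the start of the episode below 0.02 m); the robot touches nothing.
It fails at once if the rejected coil is shifted by more than 20 mm or tipped over (distance of rejected_coil from where it was at the start of the episode above 0.02 m or angle between rejected_coil's own z axis and vertical above 0.35 rad).
It fails at once if the rejected filter is shifted by more than 20 mm or tipped over (distance of rejected_filter from where it was at the start of the episode above 0.02 m or angle between rejected_filter's own z axis and vertical above 0.35 rad).
It fails at once if a good part is dropped or thrown (faster than 0.8 m/s while no finger touches it: a fall of about 30 mm) ((linear speed of fitting above 0.8 m/s and contact force between the fingers and fitting below 0.02 N) or (linear speed of coupling above 0.8 m/s and contact force between the fingers and coupling below 0.02 N) or (linear speed of coil above 0.8 m/s and contact force between the fingers and coil below 0.02 N) or (linear speed of filter above 0.8 m/s and contact force between the fingers and filter below 0.02 N)).
It fails at once if a good part is tipped over (leans more than 1 rad) (angle between any of fitting, coupling, coil, filter's own z axis and vertical above 1 rad).
It also fails if it takes over 104 s, if anything falls off the work surface, if the arm or the gripper's body presses on something with over 40 N, if the wrist force passes 120 N, or if a joint passes its speed limit or range.

## Working session

There is one attempt and no reset: what is moved stays moved. The work goes in short steps, Python scripts to look and compute and a tool call to move; the robot and the scene stay as the last step left them, time stands still between calls to the robot, and variables do not carry over. Pictures are saved under pics/ and viewed, about 12 in all and at most 16, crops included, and the job is handed in when it is done.

Besides the shell and the picture viewer there is one more tool, called after ">>>" by a JSON object that holds its "op" and its "data". step_arm: Moves the arm, as the interface text tells. Its arguments: {"type":"object","properties":{"steps":{"type":"array","items":{"type":"array"}}},"required":["steps"]}

```bash
mkdir -p pics; ls; cat > h.py <<'E'
from bench import bot
import numpy as np, cv2
def cam(n):
    c=bot.read_camera(n); c['n']=n; return c
def save(c,f,box=None,s=1):
    im=c['color'][:,:,::-1]
    if box: im=im[box[1]:box[3],box[0]:box[2]]
    cv2.imwrite('pics/'+f,cv2.resize(im,None,fx=s,fy=s,interpolation=cv2.INTER_CUBIC))
def cloud(c):
    """world xyz for each pixel (480x640x3), nan where no depth"""
    v,u=np.mgrid[0:480,0:640]
    p=cv2.undistortPoints(np.stack([u,v],-1).reshape(-1,1,2).astype(np.float64),c['camera_matrix'],c['D']).reshape(480,640,2)
    z=c['range_z'].astype(float).copy(); z[z==0]=np.nan
    P=np.dstack([p[...,0]*z,p[...,1]*z,z])
    R=cv2.Rodrigues(np.array(c['rvec'],float))[0]
    return (P-np.array(c['tvec'],float).reshape(3))@R
E
python3 - <<'E'
from h import *
for n in ['top','side']:
    c=cam(n); save(c,n+'0.png')
    W=cloud(c)
    np.save(n+'0.npy',W)
    for t in ['fitting','coupling','coil','filter','rejected_coil','rejected_filter','bin_fitting','bin_coupling','bin_coil','bin_filter']:
        for r in bot.spot_in(n,t):
            b=np.array(r['bbox'])*[640,480,640,480]
            u,v=(b[:2]+b[2:]/2).astype(int)
            print(n,t,round(r['score'],2),b.round(),W[v,u].round())
s=bot.get_obs();print(s['t'],s['eef_pos'],s['eef_rot'],bot.nose_length)
E
```

```text
pics
top fitting 0.94 [215. 324.  23.  17.] [353. 194.  49.]
top fitting 0.87 [169. 314.  26.  26.] [362. 275.  53.]
top fitting 0.66 [175. 275.  23.  25.] [435. 272.  52.]
top coupling 0.61 [458. 307.  29.  19.] [ 388. -250.   58.]
top coupling 0.6 [340. 121.  63. 117.] [656. -72.   8.]
top coil 0.96 [283. 271.  34.  24.] [446.  62.  45.]
top coil 0.75 [169. 313.  27.  28.] [362. 275.  49.]
top filter 0.58 [357. 274.  25.  29.] [437. -64.  63.]
top rejected_coil 0.77 [412. 278.  25.  32.] [ 429. -166.   43.]
top rejected_coil 0.23 [262. 108.  63. 116.] [681.  81.  16.]
top rejected_filter 0.84 [224. 269.  28.  34.] [437. 171.  65.]
top bin_fitting 0.67 [423. 118.  69. 118.] [nan nan nan]
top bin_fitting 0.42 [355. 272.  29.  30.] [439. -64.  63.]
top bin_coupling 0.69 [178. 108.  73. 116.] [683. 239.   3.]
top bin_coil 0.69 [339. 123.  65. 112.] [656. -72.   8.]
top bin_coil 0.59 [260. 107.  67. 116.] [683.  81.  18.]
top bin_filter 0.76 [337. 122.  69. 114.] [657. -71.  13.]
side fitting 0.96 [204. 198.  20.  24.] [432. 262.  39.]
side fitting 0.95 [169. 210.  23.  25.] [357. 268. 
[... 229 characters left out ...]
.]
side filter 0.64 [313. 261.  31.  45.] [425. -86.  51.]
side rejected_coil 0.9 [349. 293.  35.  44.] [ 420. -179.   42.]
side rejected_filter 0.68 [307. 160. 110.  85.] [683.  86.  26.]
side rejected_filter 0.61 [227. 208.  30.  41.] [425. 155.  49.]
side bin_fitting 0.95 [418. 216. 129. 112.] [ 666. -230.   24.]
side bin_coupling 0.93 [260. 137. 101.  81.] [681. 252.  22.]
side bin_coil 0.65 [306. 159. 108.  86.] [681.  90.  25.]
side bin_filter 0.7 [347. 184. 124.  99.] [657. -63.  32.]
1.1 [177.21086626 573.2486925  247.63664605] [[-9.55393096e-01  2.95337151e-01  1.25734222e-05]
 [ 2.95337151e-01  9.55393096e-01  1.52382659e-05]
 [-7.51213470e-06  1.82719327e-05 -1.00000000e+00]] 25.0
```

```bash
python3 - <<'E'
import cv2
a=cv2.imread('pics/top0.png')[90:360,150:510]
cv2.imwrite('pics/topc.png',cv2.resize(a,None,fx=2.2,fy=2.2,interpolation=cv2.INTER_CUBIC))
a=cv2.imread('pics/side0.png')[130:400,140:560]
cv2.imwrite('pics/sidec.png',cv2.resize(a,None,fx=1.9,fy=1.9,interpolation=cv2.INTER_CUBIC))
E
```

```text
(no output)
```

View pics/topc.png

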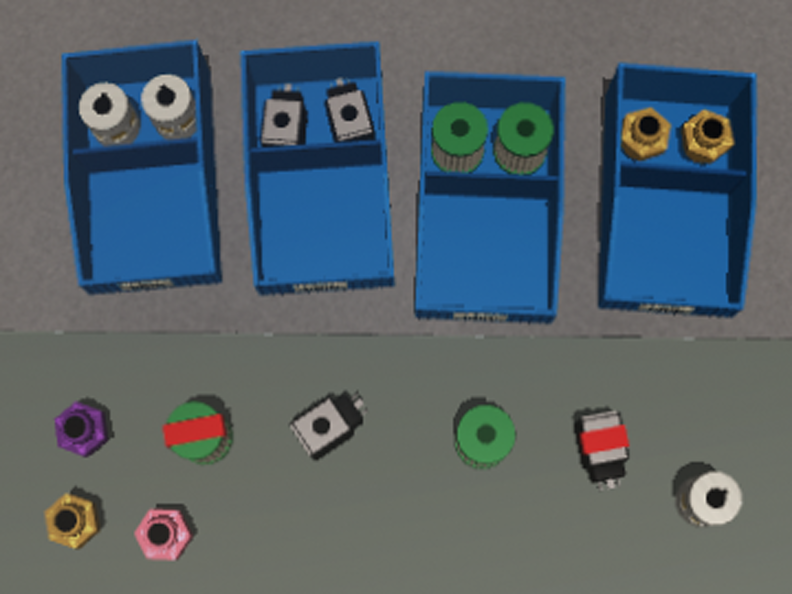

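View pics/sidec.png

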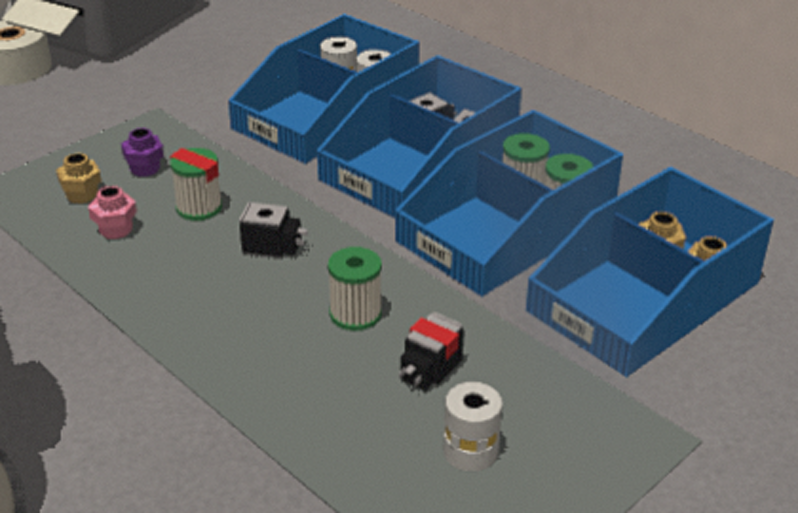

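The pictures agree. The brass fitting is at top-crop (70,520), with purple (82,427) and pink (163,533) as look-alikes to leave. The untaped coil is at (322,427) and the untaped filter at (485,435); the taped ones at (600,440) and (197,430) are rejects. The bins from left to right are coupling, coil, filter and fitting. Next I measure poses from depth.

```bash
python3 - <<'E'
from h import *
W=np.load('top0.npy'); S=np.load('side0.npy')
im=cv2.imread('pics/top0.png'); hsv=cv2.cvtColor(im,cv2.COLOR_BGR2HSV)
def pts(x,y,z0,z1,r=45,A=W):
    P=A.reshape(-1,3); m=(np.hypot(P[:,0]-x,P[:,1]-y)<r)&(P[:,2]>z0)&(P[:,2]<z1)
    return P[m]
for n,x,y,z0,z1 in [('fit',355,275,27,60),('fitTop',355,275,43,60),('coup',385,-250,50,70),('coil',442,58,36,60),('filt',437,-64,55,75),('rcoil',429,-166,36,60),('rfilt',437,171,55,75),('pink',353,194,27,60),('purple',435,272,27,60)]:
    p=pts(x,y,z0,z1)
    (c,r)=cv2.minEnclosingCircle(p[:,:2].astype(np.float32))
    print(n,len(p),'mean',p.mean(0).round(1),'circ',np.round(c,1),round(r,1),'rect',[np.round(q,1) for q in cv2.minAreaRect(p[:,:2].astype(np.float32))],'zmed',np.median(p[:,2]).round(1))
    if n=='fit':
        h=pts(x,y,25,40); rr=h[:,:2]-c; a=np.degrees(np.arctan2(rr[:,1],rr[:,0])); R=np.hypot(*rr.T)
        for k in range(-180,180,15):
            m=(a>=k)&(a<k+15); print(k+7.5, R[m].max().round(1) if m.any() else None,end='; ')
        print()
# bins
blue=(hsv[...,0]>100)&(hsv[...,0]<125)&(hsv[...,1]>120)
for n,x,y in [('coup',683,239),('coil',683,81),('filt',657,-71),('fit',660,-230)]:
    for nm,A,B in [('top',W,blue)]:
        P=A[B]; m=(np.abs(P[:,0]-x)<140)&(np.abs(P[:,1]-y)<78)&(P[:,2]>2)
        p=P[m]; print(n,m.sum(),[np.round(q,1) for q in cv2.minAreaRect(p[:,:2].astype(np.float32))],p.min(0).round(),p.max(0).round())
print(np.nanmedian(W[330:350,260:420,2]))
E
```

```text
fit 436 mean [363.3 276.6  40.9] circ [363.  278.9] 23.1 rect [array([363.2, 278.8]), array([46. , 40.3]), np.float64(71.7)] zmed 37.3
-172.5 23.1; -157.5 21.7; -142.5 20.2; -127.5 21.0; -112.5 22.9; -97.5 23.1; -82.5 22.0; -67.5 21.9; -52.5 23.0; -37.5 21.6; -22.5 20.5; -7.5 20.4; 7.5 22.1; 22.5 22.9; 37.5 21.8; 52.5 22.1; 67.5 23.1; 82.5 21.3; 97.5 19.4; 112.5 21.4; 127.5 20.9; 142.5 22.1; 157.5 20.0; 172.5 19.6; 
fitTop 181 mean [363.7 278.5  49.1] circ [363.3 278.5] 14.3 rect [array([363.8, 279.1]), array([26.5, 26.7]), np.float64(26.9)] zmed 49.2
coup 467 mean [ 387.7 -253.8   59.2] circ [ 387.9 -254.8] 22.2 rect [array([ 387.8, -254.2]), array([42.3, 41.6]), np.float64(66.0)] zmed 59.4
coil 460 mean [445.9  68.   44.1] circ [447.  66.] 28.1 rect [array([448.8,  65.7]), array([36.1, 51.1]), np.float64(35.4)] zmed 44.6
filt 553 mean [439.2 -67.   63.4] circ [439.5 -67.4] 24.0 rect [array([439., -67.]), array([44.9, 46.7]), np.float64(89.8)] zmed 63.4
rcoil 492 mean [ 435.8 -166.2   44.4] circ [ 433.7 -166.4] 28.8 rect [array([ 432.9, -167.7]), array([53.9, 37. ]), np.float64(9.7)
[... 185 characters left out ...]
rc [354.3 200.3] 24.2 rect [array([353.4, 199.3]), array([45.4, 41.8]), np.float64(31.4)] zmed 37.0
purple 423 mean [440.9 273.3  40.4] circ [440.8 275.2] 23.2 rect [array([441.9, 275.6]), array([44.4, 40.9]), np.float64(71.1)] zmed 36.8
coup 5663 [array([686. , 242.2]), array([235.7, 139.3]), np.float64(5.4)] [564. 163.   2.] [804. 309.  81.]
coil 5702 [array([682.3,  82. ]), array([229.6, 128.3]), np.float64(4.2)] [565.  11.   2.] [802. 151.  79.]
filt 5292 [array([658.6, -75.7]), array([128.6, 231.4]), np.float64(88.0)] [ 541. -142.    2.] [773. -10.  81.]
fit 6215 [array([ 653.3, -234.8]), array([121.9, 203.4]), np.float64(86.5)] [ 549. -301.    2.] [ 757. -169.   81.]
3.2556952099461447
```

```bash
python3 - <<'E'
from h import *
W=np.load('top0.npy')
hsv=cv2.cvtColor(cv2.imread('pics/top0.png'),cv2.COLOR_BGR2HSV)
blue=(hsv[...,0]>100)&(hsv[...,0]<125)&(hsv[...,1]>120)
for n,x,y in [('coup',683,239),('coil',683,81),('filt',657,-71),('fit',653,-233)]:
    m=blue&(np.abs(W[...,0]-x)<125)&(np.abs(W[...,1]-y)<74)&(W[...,2]>0)
    fl=m&(W[...,2]<8)&(W[...,0]<x+30)
    k=cv2.morphologyEx(fl.astype(np.uint8),cv2.MORPH_OPEN,np.ones((5,5)))>0
    r=cv2.minAreaRect(W[k][:,:2].astype(np.float32))
    print(n,'floor',[np.round(q,1) for q in r],end=' ')
    q=W[m&(W[...,2]>70)&(W[...,2]<80)]
    r=cv2.minAreaRect(q[:,:2].astype(np.float32)); print('rim',len(q),[np.round(a,1) for a in r])
E
```

```text
coup floor [array([634.2, 232.1]), array([101.2, 106.3]), np.float64(3.8)] rim 491 [array([701.9, 235.1]), array([140.5, 121.2]), np.float64(5.6)]
coil floor [array([632.8,  75. ]), array([100.2, 111. ]), np.float64(3.8)] rim 475 [array([699.9,  79.2]), array([142.9, 119.8]), np.float64(4.2)]
filt floor [array([607., -71.]), array([111.8, 102.2]), np.float64(88.3)] rim 455 [array([678.5, -72.5]), array([119.5, 133.6]), np.float64(88.1)]
fit floor [array([ 615.6, -237.4]), array([104.3, 103. ]), np.float64(85.3)] rim 534 [array([ 685.7, -237.1]), array([121.2, 138.5]), np.float64(86.5)]
```

>>> {"op": "step_arm", "data": {"steps": [[[3.7,-4,-2],-7,6.5],[[7.4,-8,-4],-14,6.5],[[11.2,-12,-6],-21,6.5],[[15,-16,-8],-28,6.5],[[18.6,-19.5,-9],-31,6.5]]}}

```text
t: 1.52
eef_pos: [312.7, 428.8, 177.8]
eef_rot: [[-0.663, 0.749, -0.0], [0.749, 0.663, -0.0], [-0.0, -0.0, -1.0]]
ft_force: [0.7, -0.6, -0.2]
finger_gap: 64.9
```

>>> {"op": "step_arm", "data": {"steps": [[[1.2,-3.7,-1.3],0,6.5],[[2.5,-7.4,-2.6],0,6.5],[[3.8,-11.1,-4],0,6.5],[[5,-15,-5.4],0,6.5],[[5,-15,-5.4],0,6.5]]}}

```text
t: 1.93
eef_pos: [362.6, 274.6, 121.7]
eef_rot: [[-0.663, 0.749, -0.003], [0.749, 0.663, -0.005], [-0.002, -0.005, -1.0]]
ft_force: [-0.7, 0.0, -0.0]
finger_gap: 64.9
```

>>> {"op": "step_arm", "data": {"steps": [[[0,0,0],0,6.5],[[0,0,0],0,6.5]]}}

```text
t: 2.1
eef_pos: [362.3, 280.8, 125.5]
eef_rot: [[-0.666, 0.746, 0.001], [0.746, 0.666, 0.001], [0.001, 0.001, -1.0]]
ft_force: [-0.1, 0.6, 0.6]
finger_gap: 65.2
```

```bash
python3 - <<'E'
from h import *
c=cam('wrist'); save(c,'w1.png'); W=cloud(c)
print(bot.get_obs()['eef_pos'].round(1) if hasattr(bot.get_obs()['eef_pos'],'round') else bot.get_obs()['eef_pos'])
P=W.reshape(-1,3); P=P[np.hypot(P[:,0]-363,P[:,1]-279)<40]
for a,b in [(45,55),(28,42)]:
    p=P[(P[:,2]>a)&(P[:,2]<b)]; 
    if len(p)>5: print(len(p),p.mean(0).round(1),[np.round(q,1) for q in cv2.minAreaRect(p[:,:2].astype(np.float32))])
E
```

```text
[362.2 281.4 125.8]
1159 [360.8 278.6  49.1] [array([361.2, 277.9]), array([26.9, 26. ]), np.float64(54.1)]
1619 [358.8 280.9  35.2] [array([361.5, 277.7]), array([40.9, 46.7]), np.float64(42.6)]
```

View pics/w1.png

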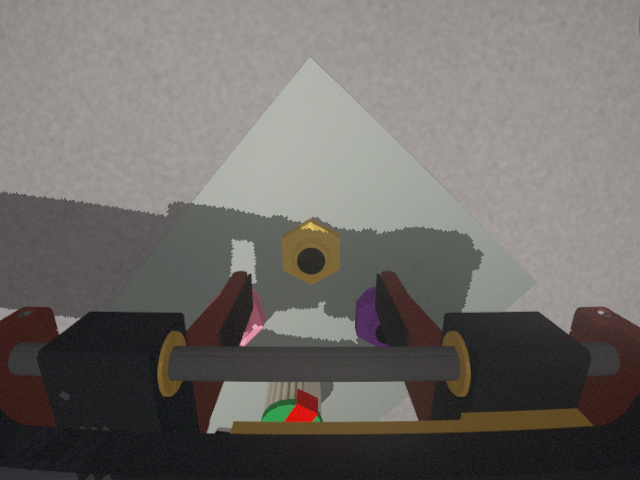

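The wrist picture shows the brass nipple at (311,253), centred between the jaws with its flats facing them. Pink and purple are clear at the sides. Descending.

>>> {"op": "step_arm", "data": {"steps": [[[0,-0.3,-3],1,6.5],[[0,-0.3,-6],1,6.5],[[0,-0.3,-8.5],1,6.5],[[0,-0.3,-9.2],1,6.5],[[0,-0.3,-9.2],1,6.5]]}}

```text
t: 2.57
eef_pos: [360.6, 277.9, 31.2]
eef_rot: [[-0.681, 0.732, -0.003], [0.732, 0.681, -0.002], [0.001, -0.004, -1.0]]
ft_force: [0.7, -0.1, 0.2]
finger_gap: 64.6
```

>>> {"op": "step_arm", "data": {"steps": [[[0,0,0],0,3],[[0,0,0],0,3],[[0,0,0],0,3],[[0,0,0],0,3],[[0,0,0],0,3]]}}

```text
t: 2.98
eef_pos: [362.9, 277.9, 34.4]
eef_rot: [[-0.68, 0.733, 0.002], [0.733, 0.68, 0.002], [-0.0, 0.003, -1.0]]
ft_force: [-1.0, 0.6, 4.8]
finger_gap: 40.4
```

>>> {"op": "step_arm", "data": {"steps": [[[0,0,0.5],0,3],[[0,0,2],0,3],[[0,0,5],0,3],[[0,0,8],0,3],[[0,0,11],0,3]]}}

```text
t: 3.4
eef_pos: [361.5, 276.8, 143.5]
eef_rot: [[-0.68, 0.734, -0.002], [0.734, 0.68, -0.001], [0.0, -0.002, -1.0]]
ft_force: [0.1, -0.3, -1.8]
finger_gap: 40.7
```

>>> {"op": "step_arm", "data": {"steps": [[[0.7,-1.4,0],0,3],[[2.1,-4.2,0],0,3],[[3.6,-7.3,0],0,3],[[5.1,-10.4,0],0,3],[[6.6,-13.5,0],0,3]]}}

```text
t: 3.82
eef_pos: [428.2, 140.8, 142.8]
eef_rot: [[-0.68, 0.733, -0.0], [0.733, 0.68, -0.0], [0.0, -0.0, -1.0]]
ft_force: [0.5, 0.8, -2.4]
finger_gap: 40.5
```

>>> {"op": "step_arm", "data": {"steps": [[[1.5,-3.1,0],0,3],[[3,-6.2,0],0,3],[[4.5,-9.3,0],0,3],[[6,-12.4,0],0,3],[[7.5,-15.5,0],0,3]]}}

```text
t: 4.23
eef_pos: [503.2, -14.5, 142.7]
eef_rot: [[-0.679, 0.734, -0.001], [0.734, 0.679, 0.0], [0.001, -0.0, -1.0]]
ft_force: [1.4, 0.7, -2.5]
finger_gap: 40.7
```

>>> {"op": "step_arm", "data": {"steps": [[[1.5,-3.1,0],0,3],[[3,-6.2,0],0,3],[[4.5,-9.3,0],0,3],[[6,-12.4,0],0,3],[[7.5,-15.5,0],0,3]]}}

```text
t: 4.65
eef_pos: [578.2, -169.4, 142.4]
eef_rot: [[-0.679, 0.734, -0.001], [0.734, 0.679, 0.0], [0.001, -0.0, -1.0]]
ft_force: [0.4, 0.6, -2.2]
finger_gap: 40.7
```

>>> {"op": "step_arm", "data": {"steps": [[[1.5,-3,0],0,3],[[2.8,-5.5,0],0,3],[[3.5,-6.8,0],0,3],[[3.5,-6.8,0],0,3],[[3.5,-6.8,0],0,3]]}}

```text
t: 5.07
eef_pos: [612.6, -236.0, 141.8]
eef_rot: [[-0.679, 0.734, -0.002], [0.734, 0.679, 0.001], [0.002, -0.001, -1.0]]
ft_force: [-0.1, 0.2, -2.7]
finger_gap: 40.9
```

>>> {"op": "step_arm", "data": {"steps": [[[0,0,-3],0,3],[[0,0,-6],0,3],[[0,0,-8.5],0,3],[[0,0,-9.8],0,3],[[0,0,-10.4],0,3]]}}

```text
t: 5.48
eef_pos: [611.4, -233.8, 35.9]
eef_rot: [[-0.681, 0.733, -0.005], [0.733, 0.681, 0.002], [0.005, -0.002, -1.0]]
ft_force: [-0.6, 0.2, -2.0]
finger_gap: 40.3
```

>>> {"op": "step_arm", "data": {"steps": [[[0,0,-0.2],0,3],[[0,0,-0.4],0,3],[[0,0,-0.4],0,3]]}}

```text
t: 5.73
eef_pos: [614.0, -235.8, 36.7]
eef_rot: [[-0.68, 0.733, 0.003], [0.733, 0.68, -0.001], [-0.003, 0.001, -1.0]]
ft_force: [0.6, -0.3, -2.0]
finger_gap: 40.7
```

>>> {"op": "step_arm", "data": {"steps": [[[0,0,-0.1],0,3],[[0,0,-0.2],0,3],[[0,0,-0.2],0,3]]}}

```text
t: 5.98
eef_pos: [614.1, -236.1, 35.5]
eef_rot: [[-0.68, 0.733, 0.003], [0.733, 0.68, -0.001], [-0.003, 0.001, -1.0]]
ft_force: [-1.6, 1.6, 4.7]
finger_gap: 41.1
```

Contact. Release with limited opening, then rise.

>>> {"op": "step_arm", "data": {"steps": [[[0,0,0],0,5.7],[[0,0,0],0,5.7],[[0,0,0],0,5.7],[[0,0,0],0,5.7]]}}

```text
t: 6.32
eef_pos: [613.1, -235.7, 32.7]
eef_rot: [[-0.68, 0.733, -0.0], [0.733, 0.68, 0.0], [0.0, -0.0, -1.0]]
ft_force: [-0.5, -0.0, -0.4]
finger_gap: 56.4
```

>>> {"op": "step_arm", "data": {"steps": [[[0,0,1.5],0,5.7],[[0,0,4],0,5.7],[[0,0,7.5],0,5.7],[[0,0,11],0,5.7],[[0,0,12.5],0,5.7]]}}

```text
t: 6.73
eef_pos: [614.3, -236.3, 163.6]
eef_rot: [[-0.68, 0.733, 0.006], [0.733, 0.68, -0.003], [-0.006, 0.003, -1.0]]
ft_force: [1.9, 0.7, 2.0]
finger_gap: 56.9
```

>>> {"op": "step_arm", "data": {"steps": [[[-4,0,0],0,7],[[-8,-0.5,0],0,7],[[-12,-1,0],0,7],[[-16,-1.4,0],0,7],[[-20,-1.7,-1],0,7]]}}

```text
t: 7.15
eef_pos: [412.1, -253.1, 149.3]
eef_rot: [[-0.68, 0.733, 0.003], [0.733, 0.68, -0.002], [-0.003, 0.0, -1.0]]
ft_force: [0.6, -0.3, 1.1]
finger_gap: 70.1
```

>>> {"op": "step_arm", "data": {"steps": [[[-2.5,-0.1,-2],0,7],[[-2.5,-0.1,-4],0,7],[[-2.5,-0.1,-4],0,7],[[-2.5,-0.1,-4],0,7]]}}

```text
t: 7.48
eef_pos: [387.6, -253.4, 107.3]
eef_rot: [[-0.679, 0.734, -0.001], [0.734, 0.679, 0.001], [0.002, -0.0, -1.0]]
ft_force: [1.3, 0.7, 1.1]
finger_gap: 70.0
```

```bash
python3 - <<'E'
from h import *
c=cam('wrist'); save(c,'w2.png'); W=cloud(c)
print(np.round(bot.get_obs()['eef_pos'],1))
P=W.reshape(-1,3); p=P[(np.hypot(P[:,0]-388,P[:,1]+254)<35)&(P[:,2]>52)&(P[:,2]<66)]
print(len(p),p.mean(0).round(1),[np.round(q,1) for q in cv2.minAreaRect(p[:,:2].astype(np.float32))])
E
```

```text
[ 388.5 -253.8  108.5]
4050 [ 385.7 -255.7   59.2] [array([ 386.7, -257. ]), array([42.9, 43.6]), np.float64(46.5)]
```

>>> {"op": "step_arm", "data": {"steps": [[[-0.1,-0.2,-2],0,7],[[-0.1,-0.2,-4.5],0,7],[[-0.1,-0.2,-6.2],0,7],[[-0.1,-0.2,-6.7],0,7],[[-0.1,-0.2,-6.7],0,7]]}}

```text
t: 7.95
eef_pos: [387.4, -255.3, 40.4]
eef_rot: [[-0.68, 0.733, -0.001], [0.733, 0.68, 0.001], [0.002, -0.0, -1.0]]
ft_force: [-0.7, -0.4, 1.0]
finger_gap: 69.9
```

>>> {"op": "step_arm", "data": {"steps": [[[0,0,0],0,3],[[0,0,0],0,3],[[0,0,0],0,3],[[0,0,0],0,3],[[0,0,0],0,3]]}}

```text
t: 8.37
eef_pos: [387.6, -256.1, 41.9]
eef_rot: [[-0.68, 0.733, 0.001], [0.733, 0.68, -0.001], [-0.002, 0.0, -1.0]]
ft_force: [0.3, -1.0, 2.7]
finger_gap: 43.7
```

>>> {"op": "step_arm", "data": {"steps": [[[0,0,0.5],0,3],[[0,0,2],0,3],[[0,0,5],0,3],[[0,0,8],0,3],[[0,0,11],0,3]]}}

```text
t: 8.78
eef_pos: [386.6, -255.3, 151.8]
eef_rot: [[-0.68, 0.734, -0.001], [0.734, 0.68, 0.001], [0.001, -0.0, -1.0]]
ft_force: [0.1, -0.5, -0.3]
finger_gap: 43.8
```

>>> {"op": "step_arm", "data": {"steps": [[[0.7,1.4,0],0,3],[[2.1,4.2,0],0,3],[[3.6,7.2,0],0,3],[[5.1,10.2,0],0,3],[[6.6,13.2,0],0,3]]}}

```text
t: 9.2
eef_pos: [453.3, -122.4, 151.1]
eef_rot: [[-0.679, 0.734, 0.0], [0.734, 0.679, -0.0], [-0.0, 0.0, -1.0]]
ft_force: [-0.0, -1.3, -1.2]
finger_gap: 43.6
```

>>> {"op": "step_arm", "data": {"steps": [[[1.5,3,0],0,3],[[3,6,0],0,3],[[4.5,9,0],0,3],[[6,12,0],0,3],[[7.5,15,0],0,3]]}}

```text
t: 9.62
eef_pos: [528.4, 28.0, 150.9]
eef_rot: [[-0.68, 0.733, -0.0], [0.733, 0.68, -0.0], [0.0, -0.0, -1.0]]
ft_force: [1.2, 0.5, -0.7]
finger_gap: 43.9
```

>>> {"op": "step_arm", "data": {"steps": [[[1.5,3,0],0,3],[[3,6,0],0,3],[[4.5,9,0],0,3],[[6,12,0],0,3],[[7.5,15,0],0,3]]}}

```text
t: 10.03
eef_pos: [603.4, 177.9, 150.7]
eef_rot: [[-0.68, 0.733, -0.001], [0.733, 0.68, -0.0], [0.0, -0.001, -1.0]]
ft_force: [0.7, -0.7, -1.1]
finger_gap: 43.7
```

>>> {"op": "step_arm", "data": {"steps": [[[1.4,2.8,0],0,3],[[2.4,4.6,0],0,3],[[2.8,5.5,0],0,3],[[2.8,5.5,0],0,3],[[2.8,5.5,0],0,3]]}}

```text
t: 10.45
eef_pos: [630.8, 230.8, 150.4]
eef_rot: [[-0.68, 0.733, -0.001], [0.733, 0.68, -0.001], [0.0, -0.002, -1.0]]
ft_force: [0.3, -0.8, -1.9]
finger_gap: 43.5
```

>>> {"op": "step_arm", "data": {"steps": [[[0,0,-2],0,3],[[0,0,-5],0,3],[[0,0,-8],0,3],[[0,0,-10],0,3],[[0,0,-10.5],0,3]]}}

```text
t: 10.87
eef_pos: [629.0, 228.8, 42.6]
eef_rot: [[-0.678, 0.735, -0.005], [0.735, 0.678, -0.002], [0.002, -0.005, -1.0]]
ft_force: [-1.2, -1.0, 2.4]
finger_gap: 44.2
```

>>> {"op": "step_arm", "data": {"steps": [[[0,0,-0.1],0,3],[[0,0,-0.2],0,3],[[0,0,-0.3],0,3],[[0,0,-0.4],0,3]]}}

```text
t: 11.2
eef_pos: [631.8, 231.1, 43.4]
eef_rot: [[-0.679, 0.734, 0.002], [0.734, 0.679, 0.001], [-0.001, 0.002, -1.0]]
ft_force: [0.0, -0.5, -0.8]
finger_gap: 44.0
```

>>> {"op": "step_arm", "data": {"steps": [[[0,0,-0.1],0,3],[[0,0,-0.2],0,3],[[0,0,-0.2],0,3]]}}

```text
t: 11.45
eef_pos: [631.7, 231.2, 42.6]
eef_rot: [[-0.68, 0.733, 0.002], [0.733, 0.68, 0.0], [-0.002, 0.002, -1.0]]
ft_force: [-3.3, -2.0, 6.5]
finger_gap: 43.7
```

>>> {"op": "step_arm", "data": {"steps": [[[0,0,0],0,6],[[0,0,0],0,6],[[0,0,0],0,6],[[0,0,0],0,6]]}}

```text
t: 11.78
eef_pos: [631.1, 231.4, 39.7]
eef_rot: [[-0.68, 0.733, -0.0], [0.733, 0.68, 0.0], [0.0, -0.0, -1.0]]
ft_force: [0.5, -0.1, -0.2]
finger_gap: 59.4
```

>>> {"op": "step_arm", "data": {"steps": [[[0,0,1.5],0,6],[[0,0,4],0,6],[[0,0,7.5],0,6],[[0,0,10.5],0,6],[[0,0,11.5],0,6]]}}

```text
t: 12.2
eef_pos: [632.7, 231.8, 161.0]
eef_rot: [[-0.68, 0.733, 0.008], [0.733, 0.68, 0.002], [-0.003, 0.007, -1.0]]
ft_force: [0.7, 0.1, 1.2]
finger_gap: 60.1
```

>>> {"op": "step_arm", "data": {"steps": [[[-2.5,-2.2,0],-2,6],[[-5.2,-4.8,0],-4,6],[[-8,-7.3,0],-6,6],[[-10.8,-9.8,0],-7.5,6],[[-13.6,-12.3,0],-7.5,6]]}}

```text
t: 12.62
eef_pos: [493.4, 107.4, 153.3]
eef_rot: [[-0.577, 0.817, -0.002], [0.817, 0.577, -0.0], [0.001, -0.001, -1.0]]
ft_force: [0.9, -1.2, 0.8]
finger_gap: 60.4
```

>>> {"op": "step_arm", "data": {"steps": [[[-2.6,-2.4,0],0,6],[[-4.8,-4.2,-2.5],0,6],[[-4.8,-4.2,-5],0,6],[[-4.8,-4.2,-5],0,6],[[-4.8,-4.2,-5],0,6]]}}

```text
t: 13.03
eef_pos: [446.1, 66.2, 103.4]
eef_rot: [[-0.578, 0.816, -0.003], [0.816, 0.578, -0.0], [0.002, -0.003, -1.0]]
ft_force: [-0.3, 0.1, -0.1]
finger_gap: 59.9
```

```bash
python3 - <<'E'
from h import *
c=cam('wrist'); save(c,'w3.png'); W=cloud(c)
print(np.round(bot.get_obs()['eef_pos'],1))
P=W.reshape(-1,3); p=P[(np.hypot(P[:,0]-448,P[:,1]-66)<42)&(P[:,2]>40)&(P[:,2]<50)]
print(len(p),p.mean(0).round(1),[np.round(q,1) for q in cv2.minAreaRect(p[:,:2].astype(np.float32))])
E
```

```text
[447.2  66.5 105. ]
3539 [442.7  69.1  44.8] [array([443.5,  68. ]), array([35.8, 41.3]), np.float64(34.5)]
```

View pics/w3.png

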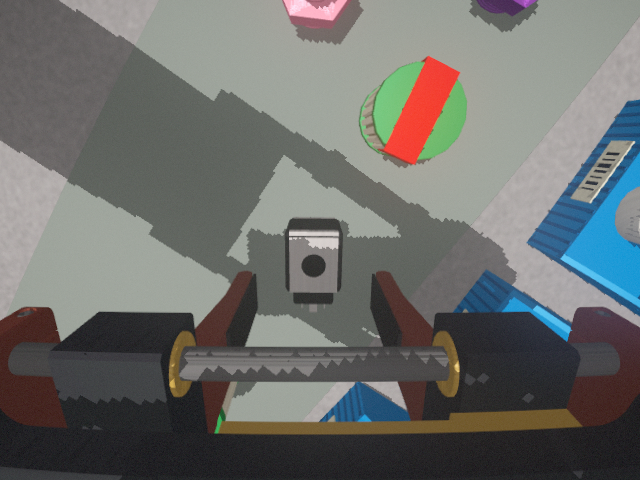

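The untaped coil sits at (314,260), centred and aligned between the jaws. The taped filter at (415,110) is well away. Descending.

>>> {"op": "step_arm", "data": {"steps": [[[-0.1,0,-2],0,6],[[-0.1,0,-4.5],0,6],[[-0.1,0,-6.5],0,6],[[-0.1,0,-7.1],0,6],[[-0.1,0,-7.1],0,6]]}}

```text
t: 13.5
eef_pos: [446.0, 66.8, 33.2]
eef_rot: [[-0.579, 0.815, -0.002], [0.815, 0.579, -0.0], [0.001, -0.002, -1.0]]
ft_force: [-1.3, 0.2, 0.3]
finger_gap: 60.3
```

>>> {"op": "step_arm", "data": {"steps": [[[0,0,0],0,2.5],[[0,0,0],0,2.5],[[0,0,0],0,2.5],[[0,0,0],0,2.5],[[0,0,0],0,2.5]]}}

```text
t: 13.92
eef_pos: [446.9, 66.3, 35.2]
eef_rot: [[-0.578, 0.816, 0.002], [0.816, 0.578, 0.0], [-0.001, 0.002, -1.0]]
ft_force: [-0.5, -0.2, 4.5]
finger_gap: 36.1
```

>>> {"op": "step_arm", "data": {"steps": [[[0,0,0.5],0,2.5],[[0,0,2],0,2.5],[[0,0,5],0,2.5],[[0,0,8],0,2.5],[[0,0,11],0,2.5]]}}

```text
t: 14.33
eef_pos: [445.5, 66.3, 144.7]
eef_rot: [[-0.578, 0.816, -0.001], [0.816, 0.578, -0.0], [0.001, -0.001, -1.0]]
ft_force: [-0.2, 1.3, -0.8]
finger_gap: 36.0
```

>>> {"op": "step_arm", "data": {"steps": [[[1.5,0.1,0],0,2.5],[[4.5,0.3,0],0,2.5],[[8,0.5,0],0,2.5],[[11.5,0.7,0],0,2.5],[[14.5,0.9,0],0,2.5]]}}

```text
t: 14.75
eef_pos: [592.7, 75.3, 143.6]
eef_rot: [[-0.578, 0.816, -0.0], [0.816, 0.578, -0.0], [0.0, -0.0, -1.0]]
ft_force: [-0.1, 0.4, -0.6]
finger_gap: 35.9
```

>>> {"op": "step_arm", "data": {"steps": [[[2.5,0.1,0],0,2.5],[[3.8,0.1,0],0,2.5],[[3.8,0.1,-2],0,2.5],[[3.8,0.1,-4.5],0,2.5],[[3.8,0.1,-7],0,2.5]]}}

```text
t: 15.17
eef_pos: [629.6, 76.3, 73.4]
eef_rot: [[-0.578, 0.816, 0.001], [0.816, 0.578, 0.0], [-0.0, 0.001, -1.0]]
ft_force: [0.1, 0.4, -2.3]
finger_gap: 35.9
```

>>> {"op": "step_arm", "data": {"steps": [[[0,0,-2],0,2.5],[[0,0,-3.3],0,2.5],[[0,0,-3.6],0,2.5],[[0,0,-3.8],0,2.5],[[0,0,-3.9],0,2.5]]}}

```text
t: 15.58
eef_pos: [629.4, 76.3, 35.7]
eef_rot: [[-0.578, 0.816, 0.001], [0.816, 0.578, 0.0], [-0.0, 0.001, -1.0]]
ft_force: [-2.3, -0.2, 2.1]
finger_gap: 36.0
```

>>> {"op": "step_arm", "data": {"steps": [[[0,0,-0.1],0,2.5],[[0,0,-0.1],0,5.2],[[0,0,-0.1],0,5.2],[[0,0,-0.1],0,5.2],[[0,0,-0.1],0,5.2]]}}

```text
t: 16.0
eef_pos: [629.4, 76.3, 34.1]
eef_rot: [[-0.578, 0.816, 0.001], [0.816, 0.578, 0.0], [-0.0, 0.001, -1.0]]
ft_force: [-0.1, 0.5, -0.2]
finger_gap: 52.1
```

>>> {"op": "step_arm", "data": {"steps": [[[0,0,1.5],0,5.2],[[0,0,4],0,5.2],[[0,0,7.5],0,5.2],[[0,0,10.5],0,7.2],[[0,0,12],0,7.2]]}}

```text
t: 16.42
eef_pos: [630.4, 76.4, 159.0]
eef_rot: [[-0.578, 0.816, 0.006], [0.816, 0.578, 0.0], [-0.003, 0.005, -1.0]]
ft_force: [0.7, 0.5, 1.6]
finger_gap: 61.7
```

>>> {"op": "step_arm", "data": {"steps": [[[-2.8,-2.1,0],0,7.2],[[-6,-4.5,0],0,7.2],[[-9.2,-6.9,0],0,7.2],[[-12.4,-9.3,0],0,7.2],[[-15.6,-11.7,0],0,7.2]]}}

```text
t: 16.83
eef_pos: [471.6, -41.4, 153.7]
eef_rot: [[-0.579, 0.816, 0.0], [0.816, 0.579, -0.0], [-0.0, 0.0, -1.0]]
ft_force: [-0.1, -0.9, 0.0]
finger_gap: 72.0
```

>>> {"op": "step_arm", "data": {"steps": [[[-2.5,-1.8,-0.5],0,7.2],[[-3.5,-2.7,-2.5],0,7.2],[[-3.5,-2.7,-4],0,7.2],[[-3.5,-2.7,-4],0,7.2],[[-3.5,-2.7,-4],0,7.2]]}}

```text
t: 17.25
eef_pos: [437.7, -67.7, 113.6]
eef_rot: [[-0.578, 0.816, -0.001], [0.816, 0.578, 0.0], [0.001, -0.001, -1.0]]
ft_force: [0.2, 0.3, -0.0]
finger_gap: 71.9
```

```bash
python3 - <<'E'
from h import *
c=cam('wrist'); save(c,'w4.png'); W=cloud(c)
print(np.round(bot.get_obs()['eef_pos'],1))
P=W.reshape(-1,3); p=P[(np.hypot(P[:,0]-439,P[:,1]+67)<42)&(P[:,2]>58)&(P[:,2]<68)]
print(len(p),p.mean(0).round(1),[np.round(q,1) for q in cv2.minAreaRect(p[:,:2].astype(np.float32))])
E
```

```text
[438.4 -67.6 114.5]
4708 [436.5 -67.7  63.3] [array([437.2, -68.5]), array([47.1, 47.4]), np.float64(33.4)]
```

View pics/w4.png

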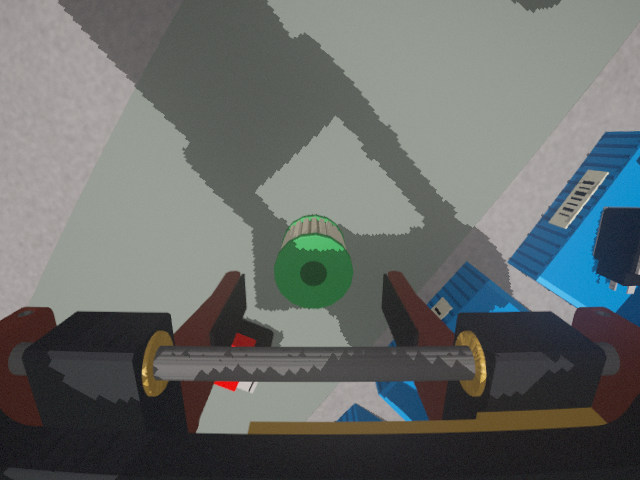

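The untaped filter, at (314,265), is centred. The taped coil at (240,365) is below-left, clear of the finger. Descending.

>>> {"op": "step_arm", "data": {"steps": [[[-0.1,-0.1,-2],0,7.2],[[-0.1,-0.1,-4.5],0,7.2],[[-0.1,-0.1,-6.4],0,7.2],[[-0.1,-0.1,-6.9],0,7.2],[[-0.1,-0.1,-6.9],0,7.2]]}}

```text
t: 17.72
eef_pos: [436.9, -68.2, 44.2]
eef_rot: [[-0.579, 0.815, -0.002], [0.815, 0.579, 0.001], [0.002, -0.001, -1.0]]
ft_force: [-0.3, -0.4, 0.5]
finger_gap: 72.1
```

>>> {"op": "step_arm", "data": {"steps": [[[0,0,0],0,3.5],[[0,0,0],0,3.5],[[0,0,0],0,3.5],[[0,0,0],0,3.5],[[0,0,0],0,3.5]]}}

```text
t: 18.13
eef_pos: [437.8, -68.8, 46.1]
eef_rot: [[-0.578, 0.816, 0.002], [0.816, 0.578, -0.0], [-0.002, 0.002, -1.0]]
ft_force: [1.4, 0.5, 2.7]
finger_gap: 47.7
```

>>> {"op": "step_arm", "data": {"steps": [[[0,0,0.5],0,3.5],[[0,0,2],0,3.5],[[0,0,5],0,3.5],[[0,0,8],0,3.5],[[0,0,10],0,3.5]]}}

```text
t: 18.55
eef_pos: [437.4, -68.8, 147.8]
eef_rot: [[-0.578, 0.816, 0.002], [0.816, 0.578, -0.001], [-0.002, 0.002, -1.0]]
ft_force: [-0.4, 0.4, -0.9]
finger_gap: 47.5
```

Now to (605,-70.5).

>>> {"op": "step_arm", "data": {"steps": [[[1.5,0,0],0,3.5],[[4.5,-0.1,0],0,3.5],[[8,-0.2,0],0,3.5],[[11.5,-0.2,0],0,3.5],[[14.5,-0.2,0],0,3.5]]}}

```text
t: 18.97
eef_pos: [583.8, -70.7, 144.8]
eef_rot: [[-0.578, 0.816, 0.0], [0.816, 0.578, -0.0], [-0.0, 0.0, -1.0]]
ft_force: [-0.2, -0.4, -0.0]
finger_gap: 47.6
```

>>> {"op": "step_arm", "data": {"steps": [[[2,0,0],0,3.5],[[2.3,0,0],0,3.5],[[2.3,0,-2],0,3.5],[[2.3,0,-4.5],0,3.5],[[2.3,0,-7],0,3.5]]}}

```text
t: 19.38
eef_pos: [604.9, -70.8, 75.0]
eef_rot: [[-0.578, 0.816, 0.001], [0.816, 0.578, -0.0], [-0.001, 0.001, -1.0]]
ft_force: [-0.2, 0.3, -1.0]
finger_gap: 47.5
```

>>> {"op": "step_arm", "data": {"steps": [[[0,0,-1.5],0,3.5],[[0,0,-2.4],0,3.5],[[0,0,-2.7],0,3.5],[[0,0,-2.9],0,3.5],[[0,0,-3],0,3.5]]}}

```text
t: 19.8
eef_pos: [605.3, -70.9, 46.9]
eef_rot: [[-0.578, 0.816, 0.001], [0.816, 0.578, -0.001], [-0.001, 0.001, -1.0]]
ft_force: [-2.8, -0.7, 7.2]
finger_gap: 47.5
```

Firm contact; release and withdraw clear of the scene.

>>> {"op": "step_arm", "data": {"steps": [[[0,0,0],0,6.2],[[0,0,0],0,6.2],[[0,0,0],0,6.2],[[0,0,0],0,6.2]]}}

```text
t: 20.13
eef_pos: [605.4, -70.8, 45.3]
eef_rot: [[-0.578, 0.816, 0.001], [0.816, 0.578, -0.0], [-0.001, 0.001, -1.0]]
ft_force: [0.4, -0.1, -0.3]
finger_gap: 61.8
```

>>> {"op": "step_arm", "data": {"steps": [[[0,0,1.5],0,6.2],[[0,0,4],0,6.2],[[0,0,7.5],0,6.2],[[0,0,11],0,6.2],[[0,0,14],0,6.2]]}}

```text
t: 20.55
eef_pos: [605.2, -70.7, 187.3]
eef_rot: [[-0.578, 0.816, 0.001], [0.816, 0.578, -0.0], [-0.001, 0.001, -1.0]]
ft_force: [0.8, -0.5, 0.3]
finger_gap: 61.9
```

>>> {"op": "step_arm", "data": {"steps": [[[-4,0,0.3],0,6.2],[[-8,0,0.6],0,6.2],[[-12,0,1],0,6.2],[[-16,0,1],0,6.2],[[-20,0,1],0,6.2]]}}

```text
t: 20.97
eef_pos: [403.5, -70.6, 194.9]
eef_rot: [[-0.578, 0.816, 0.001], [0.816, 0.578, -0.0], [-0.001, 0.0, -1.0]]
ft_force: [-0.5, -0.2, 0.5]
finger_gap: 62.2
```

>>> {"op": "step_arm", "data": {"steps": [[[0,0,2],0,6.2],[[0,0,2],0,6.2],[[0,0,2],0,6.2],[[0,0,2],0,6.2],[[0,0,2],0,6.2]]}}

```text
t: 21.38
eef_pos: [406.2, -70.8, 214.8]
eef_rot: [[-0.578, 0.816, 0.0], [0.816, 0.578, 0.0], [0.0, 0.0, -1.0]]
ft_force: [0.5, 0.5, 0.4]
finger_gap: 61.6
```

```bash
python3 - <<'E'
from h import *
for n,b,s in [('top',(150,90,510,360),2.2),('side',(140,130,560,400),1.9)]:
    c=cam(n); save(c,n+'_end.png',b,s)
    W=cloud(c); P=W.reshape(-1,3)
    if n=='top':
      for k,x,y,a,b2 in [('fit',614,-235,42,56),('coup',632,231,52,68),('coil',629,76,36,54),('filt',605,-70,56,72),('rcoil',429,-166,36,60),('rfilt',437,171,55,75)]:
        p=P[(np.hypot(P[:,0]-x,P[:,1]-y)<42)&(P[:,2]>a)&(P[:,2]<b2)]
        if len(p)>5: print(k,len(p),np.median(p[:,2]).round(1),[np.round(q,1) for q in cv2.minAreaRect(p[:,:2].astype(np.float32))])
        else: print(k,len(p))
print(np.round(bot.get_obs()['eef_pos'],1))
E
```

```text
fit 156 50.3 [array([ 613.3, -233.5]), array([26.4, 25.2]), np.float64(50.6)]
coup 435 60.3 [array([632.5, 231.8]), array([44.2, 43.8]), np.float64(26.6)]
coil 457 45.5 [array([631.6,  75.2]), array([38.7, 53.8]), np.float64(35.4)]
filt 520 64.3 [array([604.8, -69.2]), array([47.1, 46.3]), np.float64(0.2)]
rcoil 0
rfilt 552 63.7 [array([439.8, 171.7]), array([46.6, 46.5]), np.float64(53.9)]
[405.9 -70.8 214.3]
```

View pics/top_end.png

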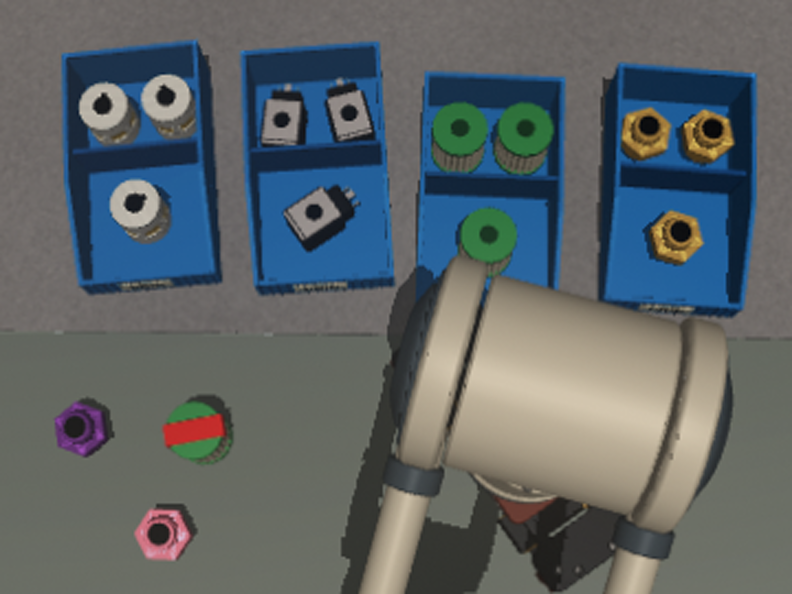

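View pics/side_end.png

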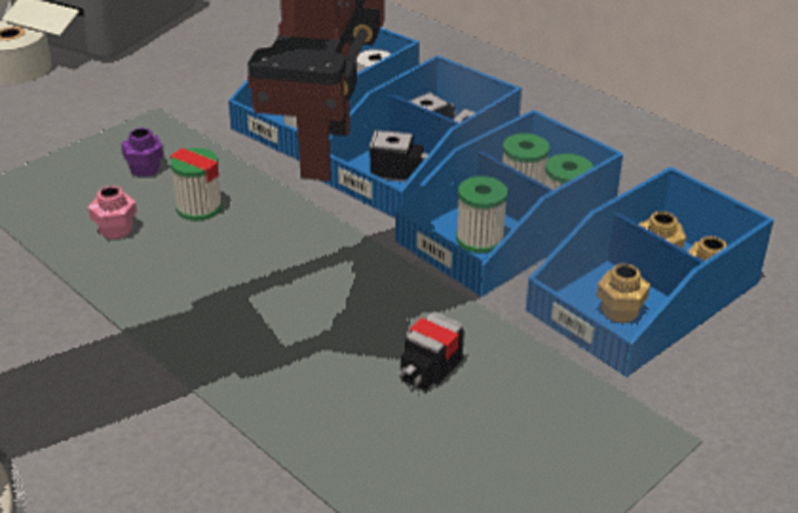

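All four good parts stand upright in the right bins. Coupling (137,205), coil (315,213), filter (488,237) and fitting (678,237) are in the top crop, each on its bin floor. The taped coil, side crop (435,350), and the taped filter (197,183) sit at the same pixels as at the start.

```bash
python3 -c "
from bench import bot
print(bot.sign_off())"
```

```text
the job is handed in; nothing more can be done
None
```

I put the brass fitting, coupling, coil and filter away, each upright in the front compartment of the bin with its own kind. I then handed the job in at about 21 s of the 104 s allowed. The hand-in reports no verdict, so what follows rests on my own last checks.

- **Good parts:** in the last top picture each part lies within about 3 mm of where I aimed. Their top heights of 50, 60, 45.5 and 64 mm match standing upright on the 4 mm bin floor. I lowered each one until the floor pushed back on it before opening the fingers.
- **Rejected filter:** it measures within 1 mm of its starting position and is still standing.
- **Rejected coil:** the arm hid it in the last top picture, so I have no depth measurement of it. The side picture shows it standing at the same pixels as at the start.
- **Look-alikes:** the pink and purple fittings were not touched.
- **Disagreement:** the top and wrist cameras differed by 2 to 5 mm on part positions, which stayed within the jaw clearance.

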